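# Dock the battery pack and set the power lever to full

### The job

The battery pack stands part-way into its bay on the bench power dock. Push it with the fingertips along the bay until it is fully home against the terminal block, and then push the dock's T-shaped power lever away from its off position, past the first detent (standby) to the second stop (full power). Only push: do not lift the pack or pinch the lever bar, and leave the mug, the tin and the screwdriver where they are.

Things in the scene. Friction and masses are not known exactly. Their poses are not given: they have to be found in the camera images.
- dock: Fixed bench power dock; deck 270 (x) x 290 (y) x 8 mm, reaching x -150 to +120, y -145 to +145 from the origin on the table under it. Dock x runs along bay and lever travel, from the open front (towards the robot, turned up to 0.4 rad) to the back; y to the left. Left: pack bay. Right: grey lever housing, x -56 to +114, y -135 to -25, top 68 mm above the table, three raised marks by its slot.
- pack: Loose battery pack, black and grey plastic block 115 (x) x 75 (y) x 52 (z) mm, 0.4 to 0.75 kg, lying on the deck in the bay, x pointing into it. Origin: centre of its underside, 8 mm above the table. Starts 30 to 60 mm short of home, 4 mm play either side, slides with 2 to 8 N. Home: its far face bears on the terminal block (origin at dock x = +12.5, y about +75 mm).
- pack_push (a point): Centre of the pack's near (outer, -x) end face, 26 mm above the deck: where to push. It lies 57.5 mm from the pack's origin along its -x axis. Same axes as the pack.
- bay_stop (a point): Centre of the front face of the black terminal block (top 74 mm above the table) that shuts the bay's far end: dock x = +70, y = +75 mm, 34 mm above the table. Axes of the dock. The bay lies between two grey cheeks along dock x, 83 mm apart inside, 10 mm thick, tops 58 mm above the table, dock x = -110 to +70 mm.
- power_lever (a joint): Lever travel in m along dock +x: 0 = off (nearest the dock's front, where it starts), 0.030 = first detent (standby, about 5 mm of play either side), 0.060 = second stop (full power, end of travel). Spring detents with humps at about 0.013 and 0.047 hold it in these places. About 6 N pushes it over each hump; past the second hump it snaps by itself to the second stop.
- lever_bar (a point): Centre of the lever's crossbar: black horizontal bar 90 mm long (dock y), 16 mm thick (dock x), 24 mm high, centre 100 mm above the table (88 to 112 mm), on a thin steel stem. It moves with the lever: dock x = -30 mm + travel, y = -80 mm. Axes of the dock. Push on its near (-x, front) face. Fingers squeezing its near and far faces at once count as pinching it.
- mug: Bystander: white mug, radius 40, height 90 mm, standing on the table at the left of the dock; origin at the centre of its underside.
- tin: Bystander: yellow tin, radius 36, height 75 mm, on the table at the right of the dock; origin at the centre of its underside.
- screwdriver: Bystander: screwdriver lying on the table in front of the dock's right corner, about 200 mm long; origin on the table near its middle.
There are look-alikes about, which are no part of the job. There is more than one size of the pack; the job needs the smallest.

How it is judged (in metres and radians):
On the way, in this order (a step that is already met when the one before it is completed fails the run):
1. the pack is pushed fully home against the terminal block while the lever is still off (x of pack in the frame of dock above 0.0095 m and z of pack in the frame of dock below 0.011 m and horizontal distance between pack and bay_stop below 0.062 m and value of joint power_lever below 0.01 m), for 0.2 s.
2. the lever is pushed past the first detent to the second stop (value of joint power_lever above 0.056 m), for 0.2 s.
At the end, for the whole second after the job is handed in: The pack stands flat on the deck in the bay, at rest, within 3 mm of the terminal block, and the lever is at the second stop (within 4 mm of 60 mm) (x of pack in the frame of dock above 0.0095 m and z of pack in the frame of dock below 0.011 m and horizontal distance between pack and bay_stop below 0.062 m and value of joint power_lever above 0.056 m and linear speed of pack below 0.01 m/s and angle between pack's own z axis and vertical below 0.05 rad); the robot touches nothing.
It fails at once if the pack is lifted (its origin more than 10 mm above the deck) or tipped by more than 0.3 rad (z of pack in the frame of dock above 0.018 m or angle between pack's own z axis and vertical above 0.3 rad).
It fails at once if the lever bar is pinched: both its near and far faces are squeezed by the fingers at once (contact force between the fingers and power_lever_c1 above 2 N and contact force between the fingers and power_lever_c2 above 2 N).
It fails at once if the mug, the tin or the screwdriver is moved by more than 20 mm (distance of any of mug, tin, screwdriver from where it was at the start of the episode above 0.02 m).
It also fails if it takes over 45 s, if anything falls off the work surface, if the arm or the gripper's body presses on something with over 40 N, if the wrist force passes 120 N, or if a joint passes its speed limit or range.

### The arm

A 6-joint arm with a two-finger parallel gripper is mounted at the origin on the work surface. World frame = base frame: x ahead of the robot, y to its left, z up, the work surface at z = 0. Lengths are in m, angles in degrees, forces in N, time in s.
With the tool pointing down it reaches from about 0.25 to 0.725 m from the base axis. Payload 9.7 kg.
Tool frame: the origin (TCP) lies midway between the tips of the shut fingers; the grasp point (between the pads) lies 19 mm behind it (bot.pinch_z is the distance from the TCP to the grasp point, in m); z points along the fingers, y is the line along which they close (so a half turn about z gives the same grasp; the last joint's range is limited). The gripper opens to 85 mm and grips with 20 to 120 N. Pads are 22 mm wide; open, the fingers measure 114 mm over their backs; the gripper's body (76 mm by 85 mm) begins 54 mm behind the grasp point. The pads swing forward as they close: fully open they stand 13 mm farther back than shut.
Start: joints at [-70.76, 4.979, 10.078, 95.1, 0, 90], TCP at [0.181, -0.519, 0.231] pointing down, gripper open.
Joint ranges: [-179.16, 179.16], [-48.56, 103.87], [-65.8, 70.77], [-126.05, 130.52], [-82.76, 87.17], [-180, 180]. Speed limits (degrees/s): [127.2, 127.2, 147.25, 180, 180, 180].

### API

Orientations are given as [roll, pitch, yaw] about the fixed x, y, z axes, in that order (R = Rz(yaw) Ry(pitch) Rx(roll)).
In Python, from workcell import sensors, camera, camera_params, ticket, bot gives the robot as it stands.
- The arm moves only by the shell command python3 -m jog 'ROWS' [FORCE]. ROWS is JSON, a list that holds one entry, the list of rows, each a list of 5 numbers: the shift along the world's x, y, z in units of 50 mm (1.0 is 50 mm), then the turn about the world's z in units of 5 degrees (1.0 is 5 degrees), then the opening, from 0 (shut) to 1 (fully open). In form: [[[tx, ty, tz, yaw, grip], ...]]. A call has 1 to 8 rows; each row shifts and turns the commanded pose from where the row before left it; what a row does not reach is not made up. A row lasts 1/10 s, in which the tool goes at most 50 mm and 8.59 degrees, less where a joint would pass 70% of its speed; a pose out of reach is approached as far as the arm can. A call is refused whole if a number of a shift passes 1 or a number of a turn 1, either way. A call with a gripper value outside its range is refused whole. The fingers move at their own pace and stop on an object; FORCE is the grip in N (left out, the last holds). Time passes only in rows, so rows that do not move let the fingers close. It gives the time, the measured TCP pose, the force, the opening and the grip force at its end, in the units of the state.
- sensors.get_obs(): the state, without advancing time (a new reading comes with each control period).
- camera(name): name is "side" or "top"; returns the picture (400x640x3 uint8, blue, green, red); there is no depth.
- camera_params(name): a dict with "fx", "fy", "cx", "cy" (pixels), "T" (4x4, takes a point from camera to world coordinates). Camera axes: x right, y down, z forward; pixel columns grow to the right and rows downward; lengths in m; the calibration is good to about 2 mm. A picture is of the moment at which its call begins. camera_params takes no time and is no camera call.
- ticket.job_done(): hands the job in; it is judged then, once.
The state is a dict: "time": time; "q": joint angles; "qd": joint speeds; "joint_efforts": joint torques, N m; "ee_pos": TCP position; "tcp_rot": TCP orientation; "wrist_force": force on the tool from outside, world axes, zero at the start; "torque": the same for the moment, N m; "opening": finger opening in m; "grasp_force": force on a finger pad.
Only numpy, scipy, OpenCV 4.12 (cv2) and the standard library are available. Lean on these libraries where they do the work, as an engineer would, in place of code of your own. Each camera call takes 0.05 s, during which the arm holds its last target. There are 200 camera calls.

## Working session

There is one attempt and no reset: what is moved stays moved. The work goes in short steps, Python scripts to look and compute and a shell command to move; the robot and the scene stay as the last step left them, time stands still between calls to the robot, and variables do not carry over. Pictures are saved under pics/ and viewed, at most 10 in all, crops included, and the job is handed in when it is done.

```bash
mkdir -p pics
python3 - <<'E'
from workcell import *
import cv2
for n in("top","side"):
    cv2.imwrite(f"pics/{n}0.png",camera(n)); p=camera_params(n); print(n,p["fx"],p["cx"],p["cy"],p["T"])
E
```

```text
top 404.69522989479844 317.1214165961542 200.7752056446225 [[ 0.02499813 -0.99825891  0.05342509  0.44745792]
 [-0.99963467 -0.02551051 -0.00893022  0.02801765]
 [ 0.01027758 -0.05318233 -0.99853193  1.17602527]
 [ 0.          0.          0.          1.        ]]
side 423.22989121854454 327.7097562710953 201.22999569050438 [[-0.99790161 -0.04989555  0.04126504  0.46183745]
 [-0.06339677  0.62338916 -0.77933742  0.97676879]
 [ 0.01316129 -0.78031814 -0.62524426  0.83840115]
 [ 0.          0.          0.          1.        ]]
```

View pics/top0.png

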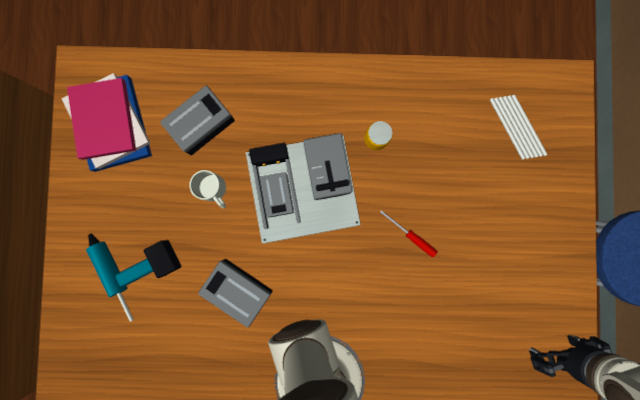

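View pics/side0.png

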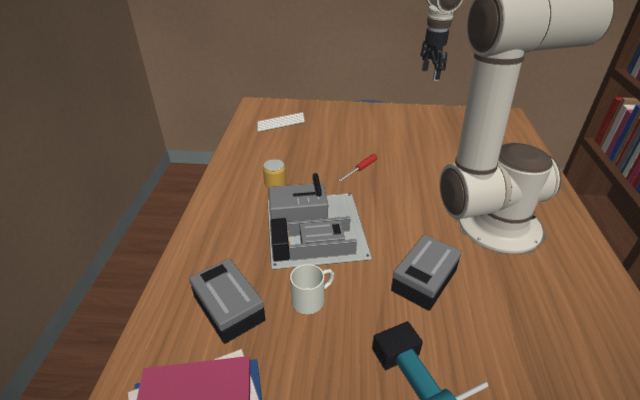

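Three packs show in the top view: (198,120), (235,292) and (276,195). The third is the smallest and is the one in the bay, so it fits. I'll confirm it in an enlarged crop.

Run:
```python
import cv2
i=cv2.imread("pics/top0.png")[127:247,240:370]
cv2.imwrite("pics/crop1.png",cv2.resize(i,None,fx=5,fy=5,interpolation=cv2.INTER_CUBIC))
```

```text
(no output)
```

View pics/crop1.png

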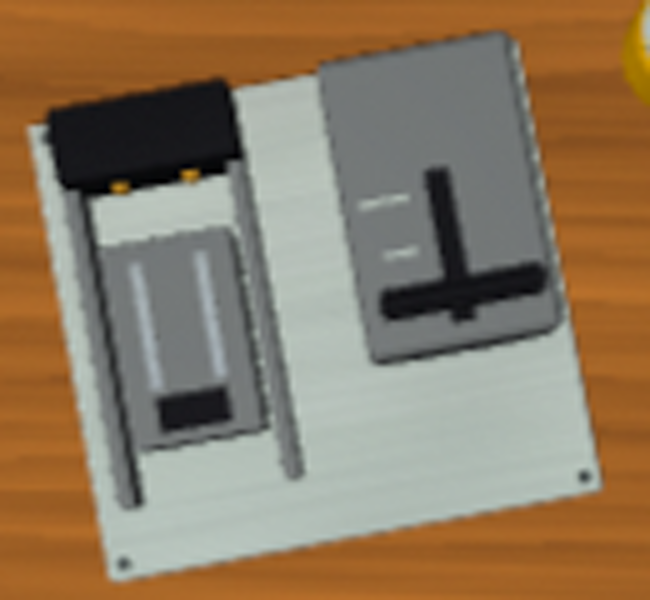

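The crop shows the smallest pack in the bay, at crop (100–268, 227–450), with its far edge short of the black block. The lever bar runs from (381,305) to (547,275) and is in the off position. Next I'll fit the dock pose.

```bash
cat > h.py <<'E'
import numpy as np
from workcell import *
P=camera_params("top");T=np.array(P["T"])
def px(u,v,z):
    d=T[:3,:3]@[(u-P["cx"])/P["fx"],(v-P["cy"])/P["fy"],1]; return (T[:3,3]+d*(z-T[2,3])/d[2])[:2]
def cr(x,y,z): return px(240+(x-2)/5,127+(y-2)/5,z)
def w2d(p,f): c,s=np.cos(f[2]),np.sin(f[2]); d=np.array(p)-f[:2]; return np.array([c*d[0]+s*d[1],-s*d[0]+c*d[1]])
def d2w(p,f): c,s=np.cos(f[2]),np.sin(f[2]); return f[:2]+[c*p[0]-s*p[1],s*p[0]+c*p[1]]
E
python3 - <<'E'
from h import *
from scipy.optimize import least_squares
pts=[((112,580,.008),(-.15,.145)),((603,488,.008),(-.15,-.145)),((28,127,.008),(.12,.145)),((318,68,.068),(.114,-.025)),((372,362,.068),(-.056,-.025)),((515,35,.068),(.114,-.135)),((464,290,.112),(-.030,-.08))]
W=[cr(*a) for a,_ in pts]
r=least_squares(lambda f:np.ravel([d2w(b,f)-w for (a,b),w in zip(pts,W)]),[.5,.05,.1]);f=r.x
print(f,np.degrees(f[2]),(r.fun.reshape(-1,2)*1e3).round(1).tolist())
for n,a in dict(nl=(147,450,.06),nr=(268,430,.06),fl=(100,245,.06),fr=(237,227,.06),barl=(381,303,.112),barr=(547,273,.112)).items(): print(n,w2d(cr(*a),f).round(4))
for q in[(-.2,.075),(-.12,.075),(-.045,.075),(-.08,-.08),(-.038,-.08),(-.12,-.08)]: print(q,d2w(q,f).round(4))
o=sensors.get_obs();print(o["ee_pos"],o["tcp_rot"],o["time"])
E
```

```text
[0.55970049 0.06265329 0.20535565] 11.76601231505588 [[-2.4, 1.3], [-3.1, -1.5], [1.2, -0.8], [3.1, 0.7], [-1.4, -0.0], [4.1, 1.5], [-1.5, -1.0]]
nl [-0.0797  0.1052]
nr [-0.0808  0.0377]
fl [0.0366 0.1111]
fr [0.0329 0.0348]
barl [-0.0273 -0.0349]
barr [-0.0273 -0.1241]
(-0.2, 0.075) [0.3486 0.0953]
(-0.12, 0.075) [0.4269 0.1116]
(-0.045, 0.075) [0.5004 0.1269]
(-0.08, -0.08) [ 0.4977 -0.032 ]
(-0.038, -0.08) [ 0.5388 -0.0234]
(-0.12, -0.08) [ 0.4585 -0.0401]
[ 0.18116749 -0.51909638  0.23063861] [-1.79930397e+02 -6.30003055e-04  1.92394804e+01] 0.1
```

```bash
python3 -m jog '[[[0.3,0.79,0,-0.3,0],[0.3,0.79,0,-0.3,0],[0.3,0.79,0,-0.3,0],[0.3,0.79,0,-0.3,0],[0.3,0.79,0,-0.3,0],[0.3,0.79,0,0,0],[0.3,0.79,0,0,0],[0.3,0.79,0,0,0]]]' && python3 -m jog '[[[0.3,0.79,0,0,0],[0.3,0.79,0,0,0],[0.3,0.79,0,0,0],[0.3,0.79,0,0,0],[0.3,0.79,0,0,0],[0.3,0.79,0,0,0],[0.3,0.79,0,0,0],[0.3,0.79,0,0,0]]]'
```

```text
time: 0.9
ee_pos: [0.3013, -0.2017, 0.2311]
tcp_rot: [180.0, -0.0, 11.7]
wrist_force: [0.6, 0.4, -0.3]
opening: -0.0001
grasp_force: 0.0
time: 1.7
ee_pos: [0.4243, 0.1014, 0.2311]
tcp_rot: [-179.4, 0.0, 13.0]
wrist_force: [0.9, 0.1, 0.1]
opening: -0.0001
grasp_force: 0.0
```

```bash
python3 -m jog '[[[0,0,-0.5,0,0],[0,0,-0.6,0,0],[0,0,-0.6,0,0],[0,0,-0.6,0,0],[0,0,-0.3,0,0],[0,0,-0.1,0,0],[0,0,0,0,0],[0,0,0,0,0]]]'
python3 - <<'E'
from h import *
import cv2
i=camera("side");cv2.imwrite("pics/s1.png",cv2.resize(i[150:290,230:430],None,fx=4,fy=4,interpolation=cv2.INTER_CUBIC))
f=np.array([.5597,.06265,.20536]);o=sensors.get_obs();print(o["ee_pos"],w2d(o["ee_pos"][:2],f))
E
```

```text
time: 2.5
ee_pos: [0.4251, 0.0988, 0.0977]
tcp_rot: [-179.4, -0.1, 12.7]
wrist_force: [-0.7, -0.0, 0.4]
opening: -0.0002
grasp_force: 0.0
[0.42516304 0.09886424 0.09772017] [-0.12432522  0.06288801]
```

View pics/s1.png

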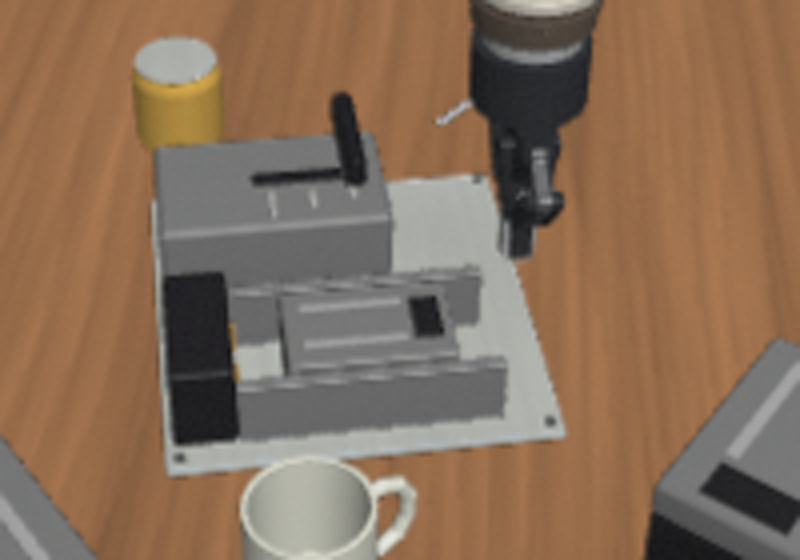

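The fingers stand in front of the pack's near end, with the tip at about (515,250). They are about 12 mm too far to the right in dock y.

```bash
python3 -m jog '[[[-0.05,0.23,-0.2,-0.18,0],[0,0,-0.4,0,0],[0,0,-0.4,0,0],[0,0,-0.3,0,0],[0,0,-0.05,0,0],[0,0,0,0,0]]]'
python3 - <<'E'
from h import *
f=np.array([.5597,.06265,.20536]);o=sensors.get_obs();print(o["ee_pos"],w2d(o["ee_pos"][:2],f))
E
```

```text
time: 3.15
ee_pos: [0.4241, 0.0998, 0.0287]
tcp_rot: [-178.9, 0.0, 12.6]
wrist_force: [-0.3, -0.3, 0.2]
opening: -0.0
grasp_force: 0.0
[0.42407129 0.09979686 0.02871784] [-0.12520385  0.06402367]
```

```bash
python3 -m jog '[[[0,0.2,0,0,0],[0,0,0,0,0],[0,0,0,0,0]]]'
python3 - <<'E'
from h import *
o=sensors.get_obs();print(o["ee_pos"],np.round(o["q"],2),np.round(o["qd"],2),np.round(o["joint_efforts"],2),o["torque"])
E
```

```text
time: 3.45
ee_pos: [0.4259, 0.1047, 0.0294]
tcp_rot: [-178.7, -0.1, 13.0]
wrist_force: [0.0, 0.9, -0.4]
opening: 0.0001
grasp_force: 0.0
[0.42587409 0.10466513 0.02942137] [ 12.95  -9.44 -26.28  73.11   1.32 179.94] [-0.15 -0.08 -0.4  -0.02 -0.18  0.04] [ 6.000e-02 -3.543e+01  4.601e+01 -3.000e-02  1.000e-01 -0.000e+00] [ 0.01882255  0.03934819 -0.02923833]
```

Joint 6 sits at its 180° limit, which explains the lost motion. I'll use a yaw of about 16° for the push.

```bash
python3 -m jog '[[[-0.2,0,0,1,0],[0,0,0,0,0],[0,0,0,0,0],[0,0,0,0,0]]]'
python3 - <<'E'
from h import *
f=np.array([.5597,.06265,.20536]);o=sensors.get_obs();print(o["ee_pos"],w2d(o["ee_pos"][:2],f),o["q"][5])
E
```

```text
time: 3.85
ee_pos: [0.4159, 0.1045, 0.029]
tcp_rot: [-178.7, -0.0, 17.9]
wrist_force: [0.4, 0.3, 0.1]
opening: -0.0002
grasp_force: 0.0
[0.41586288 0.10445585 0.02899255] [-0.13228973  0.07025862] 175.33656061569536
```

```bash
python3 -m jog '[[[0.2,0.12,0,-0.3,0],[0.25,0.05,0,0,0],[0.2,0.04,0,0,0],[0.2,0.04,0,0,0],[0.15,0.03,0,0,0],[0.15,0.03,0,0,0],[0,0,0,0,0]]]'
python3 - <<'E'
from h import *
f=np.array([.5597,.06265,.20536]);o=sensors.get_obs();print(o["ee_pos"],w2d(o["ee_pos"][:2],f),o["q"][5])
E
```

```text
time: 4.55
ee_pos: [0.4738, 0.12, 0.0287]
tcp_rot: [-178.7, -0.0, 16.5]
wrist_force: [0.2, -0.8, -0.1]
opening: 0.0
grasp_force: 0.0
[0.47380861 0.12004861 0.02870263] [-0.0723819   0.07370747] 176.9729938329802
```

```bash
python3 -m jog '[[[0.1,0.02,0,0,0],[0.1,0.02,0,0,0],[0.05,0.01,0,0,0],[0,0,0,0,0]]]';python3 -m jog '[[[0.05,0.01,0,0,0],[0.05,0.01,0,0,0]]]' | grep -E 'pos|wrist'; python3 -m jog '[[[0.05,0.01,0,0,0],[0,0,0,0,0]]]' | grep -E 'pos|wrist'
python3 - <<'E'
from h import *
import cv2
i=camera("side");cv2.imwrite("pics/s2.png",cv2.resize(i[170:280,250:390],None,fx=5,fy=5,interpolation=cv2.INTER_CUBIC))
f=np.array([.5597,.06265,.20536]);o=sensors.get_obs();print(o["ee_pos"],w2d(o["ee_pos"][:2],f),o["q"][5])
E
```

```text
time: 4.95
ee_pos: [0.4858, 0.1225, 0.0288]
tcp_rot: [-178.7, -0.0, 16.5]
wrist_force: [-0.3, -0.9, 0.3]
opening: -0.0001
grasp_force: 0.0
ee_pos: [0.4898, 0.1233, 0.0287]
wrist_force: [-18.3, -3.3, 11.4]
ee_pos: [0.4898, 0.1233, 0.0286]
wrist_force: [-18.9, -4.5, 12.9]
[0.48977119 0.12332071 0.02860767] [-0.05608749  0.07365573] 176.88811558477565
```

View pics/s2.png

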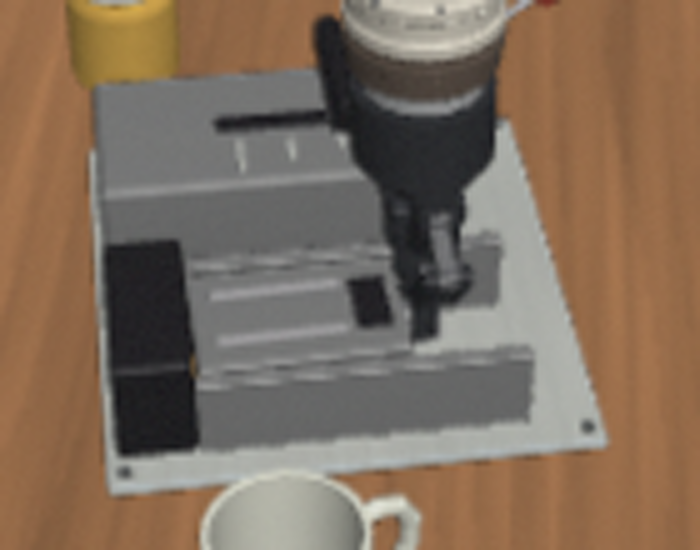

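The pack looks home. Its far face is on the block at (195,310), the tip stands at dock x −56 mm as predicted, and the push force has risen to 18 N. I'll press once more, back off, lift, and move to the lever.

```bash
python3 -m jog '[[[0.03,0.01,0,0,0],[0,0,0,0,0],[0,0,0,0,0],[-0.1,-0.02,0,0,0],[-0.5,-0.1,0,0,0],[-0.5,-0.1,0,0,0],[0,0,0,0,0],[0,0,0,0,0]]]';python3 -m jog '[[[0,0,0.8,0,0],[0,0,0.9,0,0],[0,0,0.5,0,0],[0,0,0,0,0]]]'
python3 - <<'E'
from h import *
import cv2
i=camera("top");cv2.imwrite("pics/t2.png",cv2.resize(i[127:247,240:370],None,fx=5,fy=5,interpolation=cv2.INTER_CUBIC))
f=np.array([.5597,.06265,.20536]);o=sensors.get_obs();print(w2d(o["ee_pos"][:2],f),d2w((-.09,-.08),f))
E
```

```text
time: 6.2
ee_pos: [0.4401, 0.1136, 0.0293]
tcp_rot: [-178.7, -0.1, 16.5]
wrist_force: [1.1, -0.5, 0.2]
opening: 0.0002
grasp_force: 0.0
time: 6.6
ee_pos: [0.4423, 0.1141, 0.1429]
tcp_rot: [-178.7, -0.4, 16.5]
wrist_force: [-0.2, -0.9, 0.6]
opening: 0.0001
grasp_force: 0.0
[-0.10534207  0.07425623] [ 0.48790468 -0.03402178]
```

View pics/t2.png

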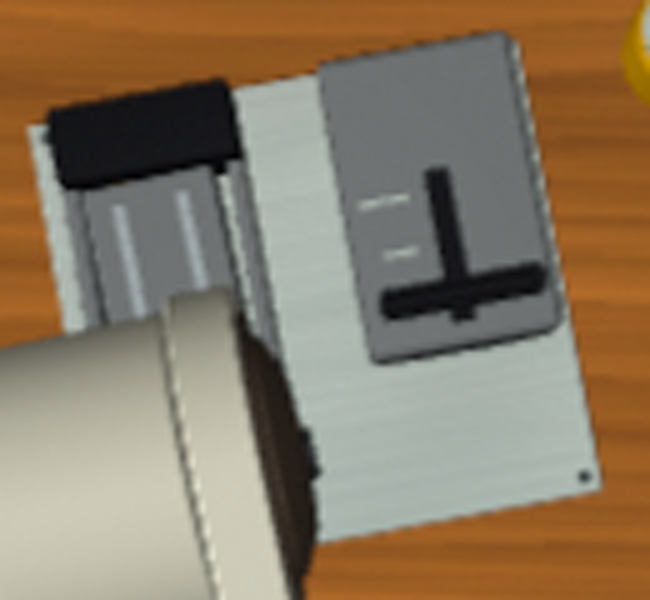

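The pack's far edge now meets the block along (85–215, 170–190), and the lever is still off. Moving over in front of the lever bar.

```bash
python3 -m jog '[[[0,-0.6,0,0,0],[0,-0.8,0,-0.5,0],[0.2,-0.8,0,-0.45,0],[0.4,-0.6,0,0,0],[0.3,-0.16,0,0,0],[0,0,0,0,0],[0,0,0,0,0]]]';python3 -m jog '[[[0,0,-0.5,0,0],[0,0,-0.5,0,0],[0,0,-0.15,0,0],[0,0,0,0,0]]]'
python3 - <<'E'
from h import *
f=np.array([.5597,.06265,.20536]);o=sensors.get_obs();print(w2d(o["ee_pos"][:2],f))
E
```

```text
time: 7.35
ee_pos: [0.484, -0.0345, 0.1375]
tcp_rot: [-178.6, 0.1, 11.7]
wrist_force: [0.1, 0.2, 0.7]
opening: -0.0001
grasp_force: 0.0
time: 7.75
ee_pos: [0.4833, -0.0339, 0.0804]
tcp_rot: [-178.6, 0.1, 11.8]
wrist_force: [0.8, -0.3, -0.4]
opening: -0.0003
grasp_force: 0.0
[-0.09443938 -0.07891874]
```

```bash
python3 -m jog '[[[0.3,0.06,0.12,0,0],[0.3,0.06,0,0,0],[0.2,0.04,0,0,0],[0.2,0.04,0,0,0],[0.2,0.04,0,0,0],[0.2,0.04,0,0,0],[0,0,0,0,0]]]';python3 -m jog '[[[0.15,0.03,0,0,0],[0.15,0.03,0,0,0],[0.15,0.03,0,0,0],[0.1,0.02,0,0,0],[0,0,0,0,0]]]'
python3 - <<'E'
from h import *
f=np.array([.5597,.06265,.20536]);o=sensors.get_obs();print(w2d(o["ee_pos"][:2],f))
E
```

```text
time: 8.45
ee_pos: [0.5555, -0.0203, 0.0871]
tcp_rot: [-178.7, -0.0, 11.8]
wrist_force: [0.4, -0.6, -0.3]
opening: -0.0001
grasp_force: 0.0
time: 8.95
ee_pos: [0.5829, -0.015, 0.0873]
tcp_rot: [-178.7, -0.0, 11.7]
wrist_force: [1.2, 0.2, 0.3]
opening: -0.0003
grasp_force: 0.0
[ 0.00687849 -0.08076785]
```

```bash
python3 -m jog '[[[0.06,0.01,0,0,0],[0.05,0.01,0,0,0],[0,0,0,0,0]]]'|grep wrist; python3 -m jog '[[[-0.2,-0.04,0,0,0],[-0.5,-0.1,0,0,0],[-0.6,-0.12,0,0,0],[-0.6,-0.12,0.3,0,0],[-0.4,-0.4,0.5,0,0],[-0.4,-0.6,0.5,0,0],[-0.4,-0.6,0.2,0,0],[0,-0.9,0,0,0]]]'; python3 -m jog '[[[-0.2,-0.9,0,0,0],[-0.2,-0.9,0,0,0],[0,0,0,0,0],[0,0,0,0,0]]]'|grep pos
python3 - <<'E'
from h import *
import cv2
i=camera("top");cv2.imwrite("pics/t3.png",cv2.resize(i[127:247,240:370],None,fx=5,fy=5,interpolation=cv2.INTER_CUBIC))
E
```

```text
wrist_force: [-0.7, 0.8, 0.6]
time: 10.05
ee_pos: [0.4308, -0.1584, 0.165]
tcp_rot: [-178.8, -0.2, 11.8]
wrist_force: [2.4, -0.5, 0.0]
opening: 0.0
grasp_force: 0.0
ee_pos: [0.4114, -0.2487, 0.1621]
```

View pics/t3.png

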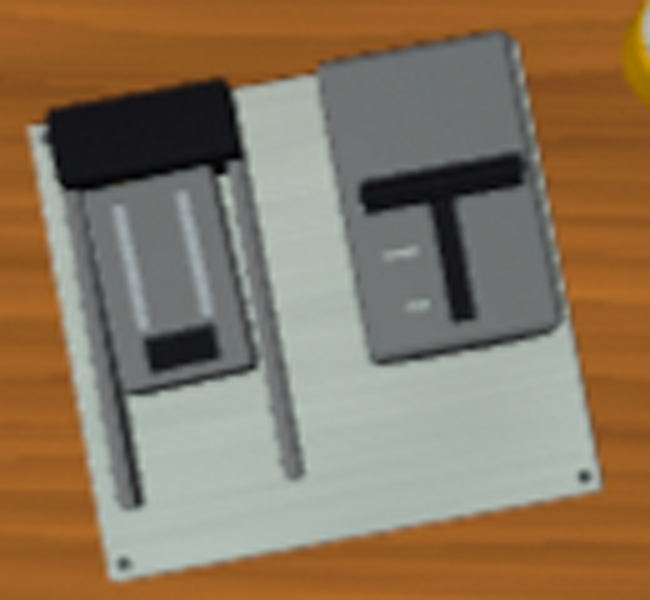

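Run:
```python
from h import *
f=np.array([.5597,.06265,.20536])
print("lever",w2d(cr(442,183,.112),f)-w2d(cr(464,290,.112),f),"pack near",w2d(cr(133,393,.06),f),w2d(cr(257,370,.06),f), sensors.get_obs()["wrist_force"])
```

```text
lever [0.05798134 0.00115522] pack near [-0.04743555  0.10733998] [-0.04715372  0.03788519] [-0.04507623 -0.10510609  0.08271153]
```

The lever has moved 58 ± 2 mm, which puts it at the second stop. The pack's near face is at dock x −47 mm against a nominal −45, and it stalled hard against the block. Handing in.

```bash
python3 -c "
from workcell import ticket
print(ticket.job_done())"
```

```text
the job is handed in; nothing more can be done
None
```

I pushed the pack home against the terminal block, then pushed the lever to the second stop (full power), and handed the job in; no verdict came back, but the last picture and measurements agree with both.

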